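Wind a dental casting vise with its loose crank

ROBOT

A 6-joint arm with a two-finger parallel gripper is mounted at the origin on the work surface. World frame = base frame: x ahead of the robot, y to its left, z up, the work surface at z = 0. Lengths are in m, angles in rad, forces in N, time in s.
With the tool pointing down it reaches from about 0.425 to 1.125 m from the base axis. Payload 14.9 kg.
Tool frame: the origin (TCP) lies on the centre line of the jaws, within the pads' length; the fingertips stand 22 mm ahead of it and the grasp point (between the pads) lies 3 mm ahead of it (env.tip_extent is the distance from the TCP to the fingertips, in m); y points along the fingers, x is the direction in which the jaws open and shut, and the axes are right-handed (so a half turn about y gives the same grasp; the last joint's range is limited). The gripper opens to 91 mm and grips with 3 to 60 N. Pads are 32 mm wide; open, the fingers measure 118 mm over their backs; the gripper's body (76 mm by 178 mm) begins 60 mm behind the grasp point.
Start: joints at [1.165, 0.379, 1.734, -0, 1.028, -0.033], TCP at [0.255, 0.652, 0.236] pointing down, gripper open.
Joint ranges: [-2.77, 2.77], [-0.74, 2.19], [0, 2.66], [-1.06, 4.2], [0.31, 2.87], [-3.08, 3.08]. Speed limits (rad/s): [1.89, 1.89, 2.39, 3.14, 3.14, 3.14].

INTERFACE

Orientations are given as [roll, pitch, yaw] about the fixed x, y, z axes, in that order (R = Rz(yaw) Ry(pitch) Rx(roll)).
In Python, from bench import env, eyes, workorder gives the robot as it stands. The module is installed in compiled form; this text tells all that it offers.
- The arm moves only by the tool move_arm, never from a script. Its arguments are lists of equal length, an entry for each row: "slide": the shift along the world's x, y, z in cm, a list of three; "twist": the turn, a rotation vector about the world's x, y, z in degrees, a list of three; "grip": the finger opening in cm, from 0 to 9.12. A call has 1 to 10 rows; each row is the pose to reach, as a shift and turn from the pose commanded when the call began; what a row does not reach only later rows make up. A row lasts 1/8 s, in which the tool goes at most 62.5 mm and 10.7 degrees, less where a joint would pass 70% of its speed; a pose out of reach is approached as far as the arm can. A call with a gripper value outside its range is refused whole. The fingers move at their own pace and stop on an object; "grip_force" is the grip in N (left out, the last holds). Time passes only in rows, so rows that repeat a pose let the fingers close. It gives the time, the measured TCP pose, the force and the opening at its end, in the units of the state.
- env.get_state(): the state, without advancing time (a new reading comes with each control period).
- eyes.read_camera(name): name is "scene" or "side" or "wrist"; returns a dict with "color" (400x640x3 uint8, blue, green, red), "fovy" (degrees; the focal length in pixels is half the picture's height over the tangent of half this angle, whatever the lens; pixels are square), "cx", "cy" (the principal point, pixels), "k1" (the pictures are not rectified: a ray, as slopes to the right and down, at radius r is drawn at 1 + k1 r^2 times it, then the intrinsics apply), "cam_to_world" (4x4, takes a point from camera to world coordinates). Camera axes: x right, y up, looking along -z (the intrinsics and any distortion apply to the point x, -y, -z); pixel columns grow to the right and rows downward; lengths in m; the calibration is good to about 2 mm. A picture is of the moment at which its call begins. There is no depth.
- workorder.sign_off(): hands the job in, once; it reports no verdict.
The state is a dict: "t": time; "joint_positions": joint angles; "qd": joint speeds; "effort": joint torques, N m; "position": TCP position; "ee_rot": TCP orientation; "wrist_force": force on the tool from outside, world axes, zero at the start; "ft_torque": the same for the moment, N m; "opening": opening from 0.0 (shut) to 1.0 (fully open).
Only numpy, scipy, OpenCV 4.12 (cv2) and the standard library are available. Lean on these libraries where they do the work, as an engineer would, in place of code of your own. Each camera call takes 0.05 s, during which the arm holds its last target.

TASK

Take the loose crank out of its rest, put it down the well of the little vise and, pressing only gently, feel for the hidden square drive until the crank drops fully home. Then wind it clockwise until the sprung jaw holds the plaster cast firmly against the stop, without overtightening and cracking it. Leave the crank in the well, do not handle the cast or the jaw, and leave everything else on the bench as it is.

Things in the scene. Friction and masses are not known exactly. Their poses are not given: they have to be found in the camera images.
- crank: Loose steel crank, 0.32 kg, upright in its rest. Origin: bottom of its nose on the shaft axis; z up the shaft, x along the arm. Upwards in mm: tapered nose 0-4; square shaft 20 x 20 (sides along x, y) 4-48; round shaft 18 wide 48-79; arm 16 wide, 78-90, out to x = 90.
- crank_head (a point): Point on the crank's shaft axis, 113 mm above its origin, in the middle of the flat-sided head above the arm: 26 mm along the crank's x, 20 mm along its y (grip it across y), from 79 to 133 mm above the origin.
- crank_knob (a point): Centre of the upright black knob at the arm's end: 22 mm diameter, 90 to 138 mm above the crank's origin, 85 mm from the shaft axis.
- stand: Crank rest: fixed grey plastic block 70 x 70 x 50 mm. Origin: centre of its underside. The crank stands loosely in a square hole, 21.7 mm wide and 40 deep, in its top (sides along the block's), nose on the hole floor 10 mm above the table. It trades places with the bur block, both on the robot's left.
- vise: Fixed bench vise, bed 120 (x) x 280 (y) x 18 mm. Origin: centre of the underside. From -y to +y: stop block (face at y = -110 to -104, varies), cast, sprung pad, jaw, and at y = +95 a round tower 68 mm wide, 80 tall. Winding clockwise from above moves the jaw along -y, 8 mm per radian. Friction, about 0.2 N m, resists winding and holds the jaw when let go.
- well (a point): Centre of the well's mouth on the tower's top, z up. A funnel 50 mm wide narrows over 10 mm to a round bore 30 mm wide. The hidden drive is at the bottom of the bore. Crank fully home: its origin is 56 mm below this point. Over 60 N of contact force between crank and vise (side forces count, so keep it upright) before it is home counts as forcing.
- socket (a point): On the well's axis, 34 mm below its mouth: top of the drive, a square socket 21.6 mm wide and 22 deep. Its angle is random, not measured and hidden (this point does not turn with it). The crank's square enters only within 5 to 10 degrees of it (any quarter turn); else it rests on top, the crank's origin 38 mm below the mouth.
- jaw: Moving jaw of the vise, grey block 100 (x) x 26 (y) x 34 mm, moves along the vise's -y when wound. Origin: centre of its underside; axes as the vise's.
- pad_face (a point): Centre of the front (-y) face of the rubber pad (56 x 8 x 24 mm) that the jaw carries on a 5 N/mm spring. 33 mm ahead of the jaw's origin along the vise's -y when unloaded, as at the start; the cast pushes it back (11 mm at most). 3 mm (15 N) is a firm hold and adds 0.12 N m to the winding torque; under 6 N is too loose; over 35 N cracks the cast.
- cast: Plaster dental cast, 0.18 kg: base block 60 (x) x 56 (y) x 20 mm with a tooth arch to 36 mm high. Origin: centre of its underside. It stands loose on the vise bed with 6 to 12 mm of play in all between stop and pad.
- bur_block: White block 70 x 70 x 36 mm with upright burs to 69 mm high, loose; bystander. Origin: centre of underside, as for all below.
- bowl: Dark mixing bowl, 110 mm wide, 60 high; bystander.
- jar: White jar 60 mm wide, 75 high; bystander.
- spatula: Spatula 170 mm long lying on the bench; bystander.
- tray: Steel tray 120 x 180 x 22 mm; bystander.
- pot: Amber pot 56 mm wide, 60 high; bystander.
- cup: Clear cup 72 mm wide, 75 high; bystander.
- spare_cast: A second plaster cast like the first, standing on the bench beyond the vise; bystander.
Things that resemble listed ones, but are neither listed nor needed, are in the scene too. What is shaped like the crank but yellow is not meant. Leave any turquoise look-alike of the cast alone.

How it is judged:
On the way:
1. the crank is fully home on the hidden drive, before the jaw presses the cast (z of crank in the frame of well below -0.051 m and horizontal distance between crank and well below 0.004 m and angle between crank's own z axis and vertical below 0.12 rad and contact force between jaw and cast below 2 N), for 0.2 s.
At the end, for the whole second after the job is handed in: The crank stands in the well, let go and at rest, its origin at least 51 mm below the well's mouth, within 4 mm of its axis and upright within 0.12 rad; the jaw's pad presses the cast with more than 6 N; the cast is flat on the vise bed (within 3 mm and 0.05 rad) and at rest (z of crank in the frame of well below -0.051 m and horizontal distance between crank and well below 0.004 m and angle between crank's own z axis and vertical below 0.12 rad and contact force between jaw and cast above 6 N and z of cast in the frame of vise below 0.021 m and angle between cast's own z axis and vertical below 0.05 rad and linear speed of cast below 0.01 m/s and linear speed of crank below 0.02 m/s); the robot touches nothing.
It fails at once if the crank is forced: more than 60 N between crank and vise before it is home (contact force between crank and vise above 60 N and z of crank in the frame of well above -0.051 m).
It fails at once if the cast is cracked: the jaw presses it with more than 35 N (contact force between jaw and cast above 35 N).
It fails at once if the robot handles the cast or the jaw (more than 3 N) (contact force between any of the fingers, the arm and cast above 3 N or contact force between any of the fingers, the arm and jaw above 3 N).
It fails at once if a bystander is shifted by more than 30 mm (distance of any of bur_block, bowl, jar, spatula, tray, pot, cup, spare_cast from where it was at the start of the episode above 0.03 m).
It also fails if it takes over 58 s, if anything falls off the work surface, if the arm or the gripper's body presses on something with over 40 N, if the wrist force passes 120 N, or if a joint passes its speed limit or range.

## Working session

There is one attempt and no reset: what is moved stays moved. The work goes in short steps, Python scripts to look and compute and a tool call to move; the robot and the scene stay as the last step left them, time stands still between calls to the robot, and variables do not carry over. Pictures are saved under pics/ and viewed, and the job is handed in when it is done.

Besides the shell and the picture viewer there is one more tool, called after ">>>" by a JSON object that holds its "op" and its "data". move_arm: Moves the arm, as the interface text tells. Its arguments: {"type":"object","properties":{"slide":{"type":"array","items":{"type":"array","items":{"type":"number"}}},"twist":{"type":"array","items":{"type":"array","items":{"type":"number"}}},"grip":{"type":"array","items":{"type":"number"}},"grip_force":{"type":"number"}},"required":["slide","twist","grip"]}

```bash
ls; mkdir -p pics
python3 - <<'E'
from bench import env, eyes
import cv2
print(env.get_state(), env.tip_extent)
for n in ["scene","side","wrist"]:
    c=eyes.read_camera(n); cv2.imwrite(f"pics/a_{n}.png",c["color"]); print(n,{k:v for k,v in c.items() if k!="color"})
E
```

```text
pics
{'t': 0.0, 'joint_positions': array([ 1.16470447e+00,  3.79423830e-01,  1.73478756e+00, -1.88744651e-05,
        1.02852914e+00, -3.32784495e-02]), 'qd': array([ 0.00080396, -0.00062163, -0.00041425, -0.00082942,  0.00026697,
       -0.00035502]), 'effort': array([ 4.22479221e-03, -7.63719106e+01, -4.34375274e+01,  6.52356958e-02,
        4.23654460e-02, -1.25005827e-04]), 'position': array([0.25480812, 0.65156111, 0.23527422]), 'ee_rot': array([-1.57077428e+00,  1.14778359e-03,  1.19799268e+00]), 'wrist_force': array([ 0.23317839, -0.49162357,  0.02935021]), 'ft_torque': array([-0.03124555, -0.0099326 , -0.03843217]), 'opening': 1.0020865694995473} 0.022
scene {'fovy': 47.3400757786043, 'cx': 324.9774068330644, 'cy': 189.03573113205923, 'k1': -0.08600936442498908, 'cam_to_world': array([[-0.10182932, -0.6554287 ,  0.74836088,  1.43420779],
       [ 0.99475515, -0.05979591,  0.08298575,  0.11523648],
       [-0.00964232,  0.75288623,  0.65808005,  0.92921716],
       [ 0.        ,  0.        ,  0.        ,  1.        ]])}
side {'fovy': 50.62531879690938, 'cx': 327.6080605448878,
[... 180 characters left out ...]
  5.33736876e-01, -8.31553080e-01,
        -9.35246171e-01],
       [ 8.40861734e-04,  8.41632094e-01,  5.40050657e-01,
         7.17122838e-01],
       [ 0.00000000e+00,  0.00000000e+00,  0.00000000e+00,
         1.00000000e+00]])}
wrist {'fovy': 68.70389255301691, 'cx': 323.10785425678205, 'cy': 201.631427657363, 'k1': 0.0124581568921657, 'cam_to_world': array([[ 3.64570895e-01, -9.01545833e-01, -2.33030414e-01,
         1.89796236e-01],
       [ 9.31175224e-01,  3.52735216e-01,  9.21442843e-02,
         6.77859016e-01],
       [-8.74262246e-04, -2.50585272e-01,  9.68094137e-01,
         3.84092245e-01],
       [ 0.00000000e+00,  0.00000000e+00,  0.00000000e+00,
         1.00000000e+00]])}
```

View pics/a_scene.png

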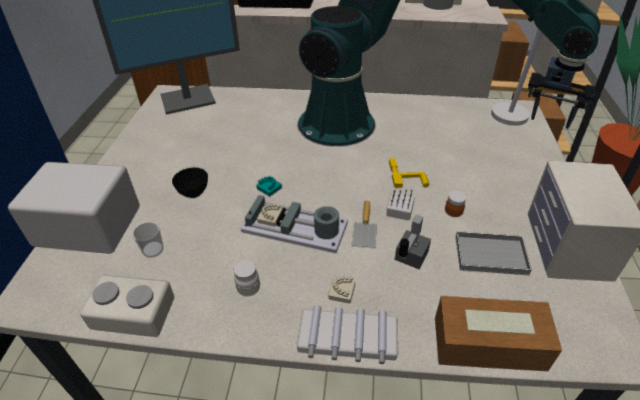

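View pics/a_side.png

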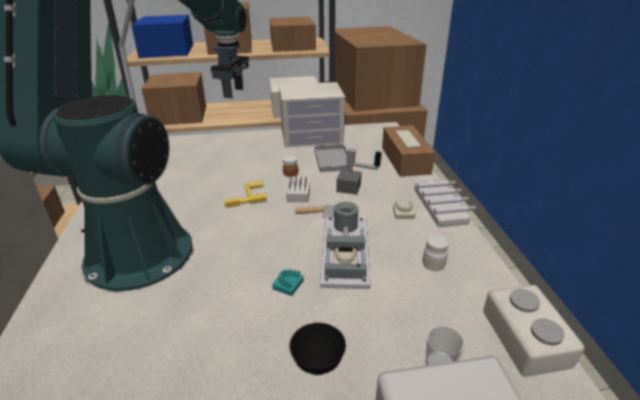

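View pics/a_wrist.png

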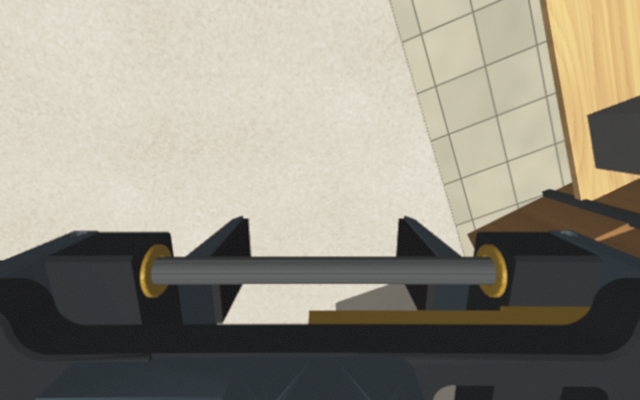

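```bash
cat > h.py <<'E'
import numpy as np, cv2
from bench import env, eyes
def K(c):
    f=200/np.tan(np.radians(c["fovy"])/2); return f
def ray(c,u,v):
    f=K(c); d=np.array([(u-c["cx"])/f,(v-c["cy"])/f]); s=d.copy()
    for _ in range(30): s=d/(1+c["k1"]*(s@s))
    M=c["cam_to_world"]; r=M[:3,:3]@np.array([s[0],-s[1],-1]); return M[:3,3],r
def onz(c,u,v,z):
    o,r=ray(c,u,v); return o+r*(z-o[2])/r[2]
def tri(*obs):
    A=np.zeros((3,3));b=np.zeros(3)
    for c,u,v in obs:
        o,r=ray(c,u,v); r=r/np.linalg.norm(r); P=np.eye(3)-np.outer(r,r); A+=P;b+=P@o
    p=np.linalg.solve(A,b)
    return p,[np.linalg.norm((np.eye(3)-np.outer(r,r)/(r@r))@(p-o)) for o,r in [ray(*x) for x in obs]]
def proj(c,p):
    M=c["cam_to_world"]; q=M[:3,:3].T@(np.asarray(p)-M[:3,3]); s=np.array([q[0],-q[1]])/-q[2]
    s=s*(1+c["k1"]*(s@s)); return K(c)*s+[c["cx"],c["cy"]]
def crop(img,x0,y0,x1,y1,s,fn):
    cv2.imwrite(fn,cv2.resize(img[y0:y1,x0:x1],None,fx=s,fy=s,interpolation=cv2.INTER_CUBIC))
E
python3 - <<'E'
from h import *
s=eyes.read_camera("scene");d=eyes.read_camera("side")
crop(s["color"],230,150,450,290,3.6,"pics/b_scene.png")
crop(d["color"],270,120,450,300,3.3,"pics/b_side.png")
E
```

```text
(no output)
```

View pics/b_scene.png

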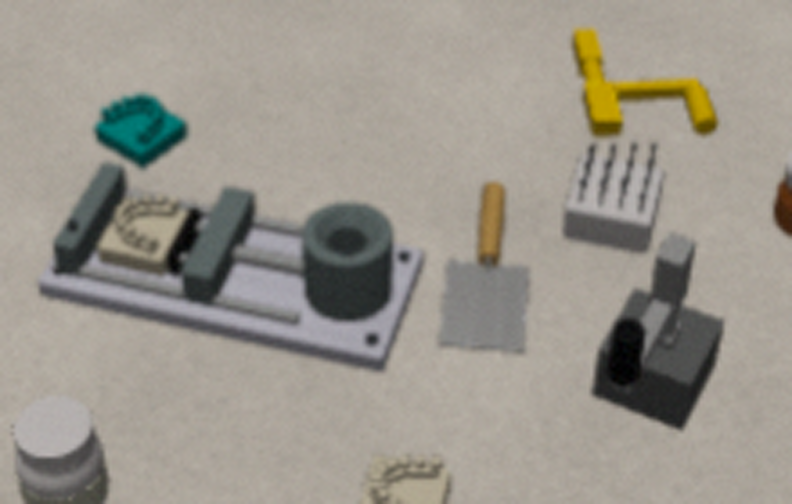

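View pics/b_side.png

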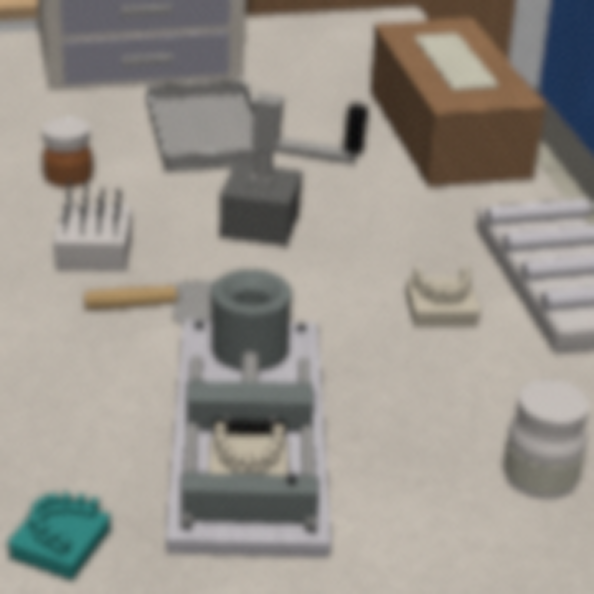

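Run:
```python
from h import *
s=eyes.read_camera("scene");d=eyes.read_camera("side")
S=lambda x,y:(s,230+x/3.6-.36,150+y/3.6-.36)
D=lambda x,y:(d,270+x/3.3-.35,120+y/3.3-.35)
print("head top",tri(S(676,243),D(267,100)), onz(*S(676,243),.143),onz(*D(267,100),.143))
print("knob top",tri(S(628,325),D(357,106)), onz(*S(628,325),.148),onz(*D(357,106),.148))
print("well",tri(S(347,234),D(251,291)),onz(*S(347,234),.08),onz(*D(251,291),.08),onz(*S(347,234),.098))
# stand top corners z=.05
for n,p in dict(near=S(690,372),right=S(722,320),left=S(601,352),back=S(640,290)).items(): print(n,onz(*p,.05))
for n,p in dict(nl=D(221,201),nr=D(289,206),fr=D(302,172),fl=D(232,165)).items(): print(n,onz(*p,.05))
# bed corners top z=.018
for n,p in dict(a=S(425,255),b=S(383,355),c=S(41,285),).items(): print(n,onz(*p,.018))
for n,p in dict(c=D(168,542),d=D(329,545),b=D(317,323),a=D(183,318)).items(): print(n,onz(*p,.018))
```

```text
head top (array([0.62309622, 0.25145953, 0.13990718]), [np.float64(0.0021256503355861324), np.float64(0.002125650335586381)]) [0.62357309 0.25214054 0.143     ] [0.62230462 0.24120767 0.143     ]
knob top (array([0.70327263, 0.21705926, 0.14308429]), [np.float64(0.0008260326506441773), np.float64(0.0008260326506442344)]) [0.70686708 0.21689201 0.148     ] [0.70057871 0.20576028 0.148     ]
well (array([0.56606133, 0.02095058, 0.07509832]), [np.float64(6.198766717567557e-05), np.float64(6.19876671756477e-05)]) [0.57111847 0.02146355 0.08      ] [0.56450697 0.01373541 0.08      ] [0.5894125  0.02345116 0.098     ]
near [0.65666499 0.27202698 0.05      ]
right [0.6046978  0.29789034 0.05      ]
left [0.64339885 0.20983296 0.05      ]
back [0.57974836 0.23939671 0.05      ]
nl [0.57515937 0.21807707 0.05      ]
nr [0.63800242 0.198628   0.05      ]
fr [0.66537592 0.26352867 0.05      ]
fl [0.59872761 0.28869763 0.05      ]
a [0.52584209 0.07765577 0.018     ]
b [0.63208856 0.05368029 0.018     ]
c [ 0.58600833 -0.21464775  0.018     ]
c [ 0.46330248 -0.20597577  0.018     ]
d [ 0.5764829  -0.22673691  0.018     ]
b [0.63159249 0.04681605 0.018     ]
a [0.51609366 0.07255012 0.018     ]
```

Run:
```python
from h import *
s=eyes.read_camera("scene");d=eyes.read_camera("side")
for p in [(d,286,143),(d,343,146),(s,531,230),(s,547,274),(d,290,172),(s,455,213)]: print(p[1:],onz(*p,0))
print("cab top",tri((s,553,245-75),(d,282,90)), tri((s,541,167),(d,282,90)))
```

```text
(286, 143) [4.41375251e-01 6.37586884e-01 1.11022302e-16]
(343, 146) [0.66360097 0.57436171 0.        ]
(531, 230) [0.5001276  0.59842678 0.        ]
(547, 274) [ 6.57724989e-01  6.04449547e-01 -1.11022302e-16]
(290, 172) [0.43793601 0.39016545 0.        ]
(455, 213) [0.44898647 0.38809426 0.        ]
cab top (array([0.44740883, 0.62006146, 0.20398246]), [np.float64(0.021947581612245557), np.float64(0.021947581612245547)]) (array([0.44681467, 0.58620365, 0.21313769]), [np.float64(0.023707433367629704), np.float64(0.02370743336762961)])
```

>>> {"op": "move_arm", "data": {"slide": [[1, -4, 3], [2.5, -9, 6.5], [5, -14, 6.5], [8, -19, 6.5], [12, -23, 6.5], [17, -27, 6.5], [22, -31, 6.5], [27, -35, 6.5], [32, -38, 6.5], [36.7, -40.4, 6.5]], "twist": [[0, 0, 0], [0, 0, 0], [0, 0, 0], [0, 0, 0], [0, 0, 0], [0, 0, 0], [0, 0, 0], [0, 0, 0], [0, 0, 0], [0, 0, 0]], "grip": [7, 7, 7, 7, 7, 7, 7, 7, 7, 7]}}

```text
t: 1.7
position: [0.6238, 0.2462, 0.3011]
ee_rot: [-1.571, -0.0, 1.197]
wrist_force: [0.4, 0.4, -0.2]
opening: 0.769
```

Run:
```python
from h import *
print(env.get_state())
c=eyes.read_camera("wrist"); print(env.get_state()["position"]); cv2.imwrite("pics/c_wrist.png",c["color"])
```

```text
{'t': 1.7, 'joint_positions': array([ 3.41199927e-01,  2.66801631e-01,  1.75698975e+00, -1.34427443e-05,
        1.11741377e+00, -8.55849958e-01]), 'qd': array([-0.47288698,  0.44746452, -0.55963643,  0.00113198,  0.11108868,
       -0.47617822]), 'effort': array([  2.94980988, -75.28073788, -40.88693619,  -0.14627694,
        -0.10356983,   0.80745198]), 'position': array([0.62375523, 0.24620986, 0.30112264]), 'ee_rot': array([-1.57109686e+00, -2.44909325e-04,  1.19705581e+00]), 'wrist_force': array([ 0.43388038,  0.39554336, -0.18791179]), 'ft_torque': array([-0.0372065 ,  0.02962299,  0.02675614]), 'opening': 0.7687735941408318}
[0.62793244 0.24399717 0.30109379]
```

View pics/c_wrist.png

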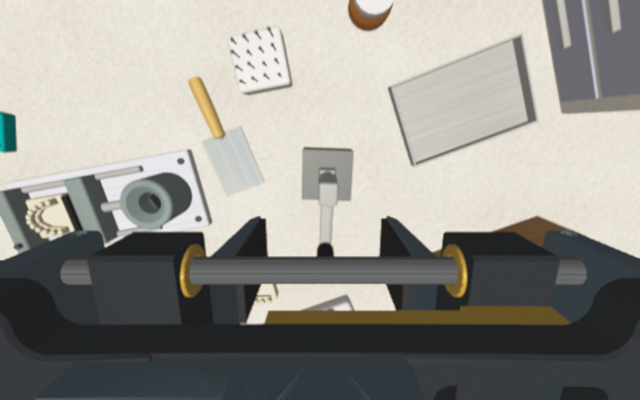

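Run:
```python
from h import *
import pickle
for i in range(3): c=eyes.read_camera("wrist"); print(env.get_state()["position"],env.get_state()["qd"].round(3))
c=eyes.read_camera("wrist")
pickle.dump(c,open("c2.pkl","wb"))
crop(c["color"],280,130,380,270,4,"pics/d1.png")
crop(c["color"],0,130,230,270,3.4,"pics/d2.png")
```

```text
[0.62545686 0.24543831 0.3007618 ] [ 0.056 -0.038  0.061  0.014  0.005  0.049]
[0.62350637 0.24657554 0.30058176] [ 0.041 -0.029  0.042  0.007  0.005  0.018]
[0.62225152 0.24734213 0.30052898] [ 0.03  -0.02   0.023  0.001  0.001  0.004]
```

View pics/d1.png

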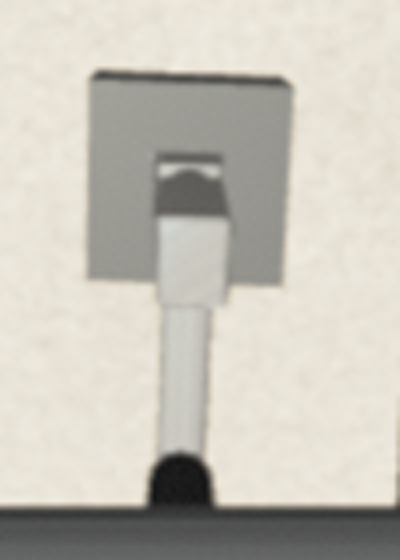

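View pics/d2.png

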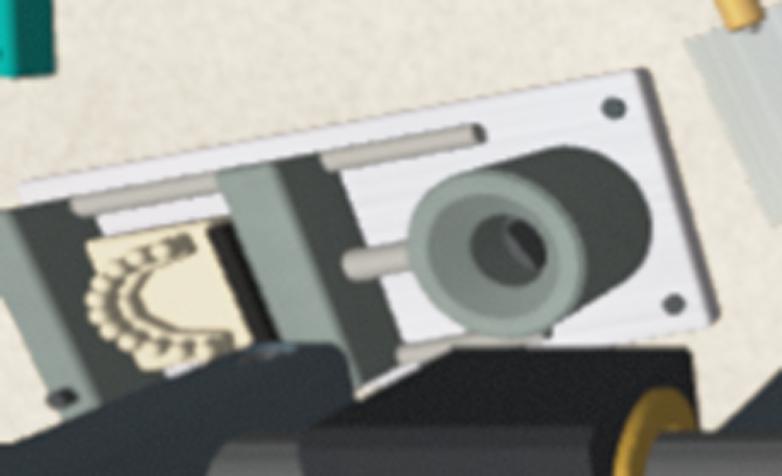

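Run:
```python
from h import *
import pickle
c=pickle.load(open("c2.pkl","rb"))
print(env.get_state()["position"])
def quad(pts,z,o=(280,130),s=4):
    P=np.array([onz(c,o[0]+x/s-.5+.5/s,o[1]+y/s-.5+.5/s,z) for x,y in pts])
    print(P.mean(0), [np.linalg.norm(P[i]-P[(i+1)%4]).round(4) for i in range(4)],[np.degrees(np.arctan2(*(P[(i+1)%4]-P[i])[[1,0]])).round(1) for i in range(4)])
quad([(157,213),(230,216),(228,305),(157,303)],.143)
quad([(90,79),(291,86),(281,285),(88,279)],.05)
print("knob top front", onz(c,280+181/4-.4,130+475/4-.4,.148))
# tower top ellipse, manual extents
f=lambda x,y,z: onz(c,x/3.4-.36,130+y/3.4-.36,z)
for z in (.07,.08,.098): print(z,f(497,252,z), np.linalg.norm(f(408,250,z)-f(586,254,z)),np.linalg.norm(f(497,168,z)-f(497,337,z)))
bed=[f(642,68,.018),f(718,322,.018),f(20,185,.018)]
print(bed)
```

```text
[0.62151598 0.2479341  0.30061717]
[0.62544236 0.2522194  0.143     ] [np.float64(0.0194), np.float64(0.0245), np.float64(0.0193), np.float64(0.0248)] [np.float64(66.1), np.float64(-22.0), np.float64(-113.1), np.float64(158.3)]
[0.620644   0.25359788 0.05      ] [np.float64(0.0678), np.float64(0.0693), np.float64(0.0679), np.float64(0.0694)] [np.float64(66.6), np.float64(-22.9), np.float64(-113.3), np.float64(156.9)]
knob top front [0.68018082 0.22727352 0.148     ]
0.07 [0.56454819 0.01624409 0.07      ] 0.06906403976175093 0.0695048419293395
0.08 [0.56435673 0.02302894 0.08      ] 0.06724317473659355 0.06767235520853927
0.098 [0.56401211 0.03524168 0.098     ] 0.06396561769131029 0.06437387911109894
[array([0.5168935 , 0.07936541, 0.018     ]), array([0.63108124, 0.05738061, 0.018     ]), array([ 0.46416214, -0.19447186,  0.018     ])]
```

>>> {"op": "move_arm", "data": {"slide": [[0.2, 0.3, -4], [0.2, 0.3, -8], [0.2, 0.3, -11], [0.2, 0.3, -11], [0.2, 0.3, -11]], "twist": [[0, 0, -1.3], [0, 0, -1.3], [0, 0, -1.3], [0, 0, -1.3], [0, 0, -1.3]], "grip": [5, 5, 5, 5, 5]}}

```text
t: 2.58
position: [0.6241, 0.2517, 0.1925]
ee_rot: [-1.572, -0.001, 1.176]
wrist_force: [-0.3, -0.9, 0.9]
opening: 0.55
```

Run:
```python
from h import *
c=eyes.read_camera("wrist"); s=env.get_state();print(s["position"],s["ee_rot"]); cv2.imwrite("pics/e_wrist.png",c["color"])
```

```text
[0.62441136 0.25160359 0.19279756] [-1.57241725e+00 -1.47994203e-03  1.17590395e+00]
```

View pics/e_wrist.png

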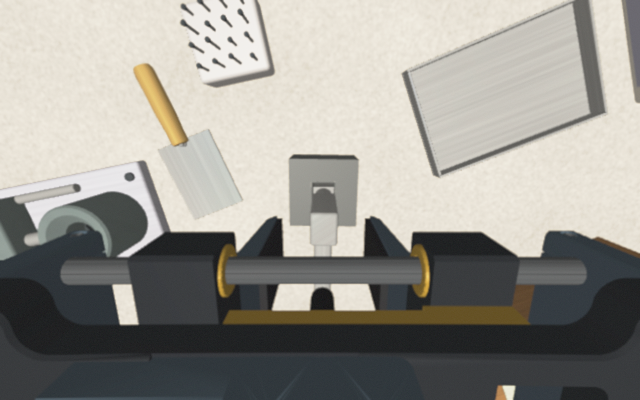

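>>> {"op": "move_arm", "data": {"slide": [[0, 0, -3.5], [0, 0, -6.3], [0, 0, -6.3], [0, 0, -6.3], [0, 0, -6.3], [0, 0, -6.3], [0, 0, -6.3], [0, 0, -6.3]], "twist": [[0, 0, 0], [0, 0, 0], [0, 0, 0], [0, 0, 0], [0, 0, 0], [0, 0, 0], [0, 0, 0], [0, 0, 0]], "grip": [5, 5, 5, 5, 1.5, 1.5, 1.5, 1.5], "grip_force": 35}}

```text
t: 3.62
position: [0.6241, 0.251, 0.1282]
ee_rot: [-1.571, -0.0, 1.175]
wrist_force: [-0.1, 0.8, 2.0]
opening: 0.219
```

Run:
```python
from h import *
c=eyes.read_camera("side"); s=env.get_state();print(s["position"],s["ee_rot"],s["wrist_force"],s["opening"]*91,s["joint_positions"]); crop(c["color"],290,90,410,210,5,"pics/f_side.png")
```

```text
[0.62414185 0.25103625 0.12825663] [-1.57107806e+00 -3.10961255e-04  1.17528037e+00] [-0.66174182  0.04432154  3.84759515] 19.747940194741396 [ 3.47754580e-01  4.71305655e-01  1.83010237e+00  5.14482260e-05
  8.39766775e-01 -8.27560086e-01]
```

View pics/f_side.png

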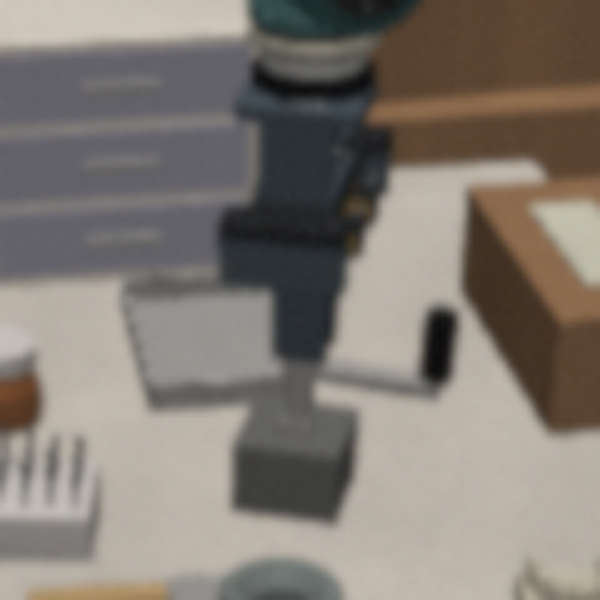

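>>> {"op": "move_arm", "data": {"slide": [[0, 0, 0.8], [0, 0, 3], [0, 0, 6], [0, 0, 9.5], [0, 0, 11], [0, 0, 11], [0, 0, 11]], "twist": [[0, 0, 0], [0, 0, 0], [0, 0, 0], [0, 0, 0], [0, 0, 0], [0, 0, 0], [0, 0, 0]], "grip": [1.5, 1.5, 1.5, 1.5, 1.5, 1.5, 1.5], "grip_force": 45}}

```text
t: 4.55
position: [0.6233, 0.2507, 0.2365]
ee_rot: [-1.569, 0.001, 1.175]
wrist_force: [-0.4, -0.6, -3.1]
opening: 0.215
```

Run:
```python
from h import *
w=eyes.read_camera("wrist");c=eyes.read_camera("side"); d=eyes.read_camera("scene"); s=env.get_state();print(s["position"],s["ee_rot"],s["wrist_force"],s["opening"]*91)
crop(c["color"],290,50,410,170,4.5,"pics/g_side.png");crop(d["color"],350,130,470,250,4.5,"pics/g_scene.png")
cv2.imwrite("pics/g_wrist.png",w["color"])
```

```text
[0.62345217 0.250739   0.23662924] [-1.56940215e+00  1.29519716e-03  1.17533146e+00] [-0.47797294  0.36647404 -2.7461913 ] 19.799803046103648
```

View pics/g_side.png

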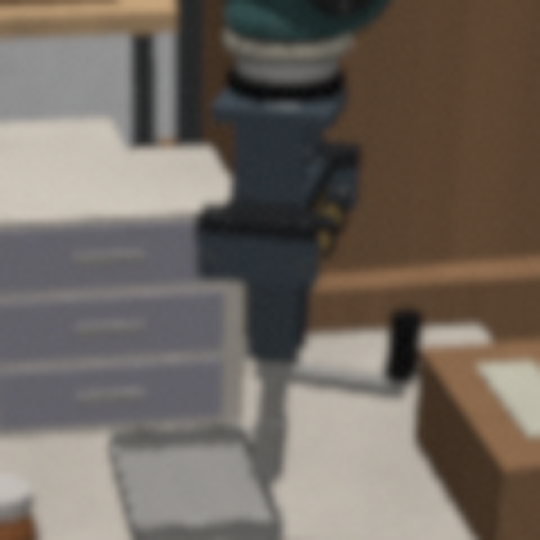

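View pics/g_scene.png

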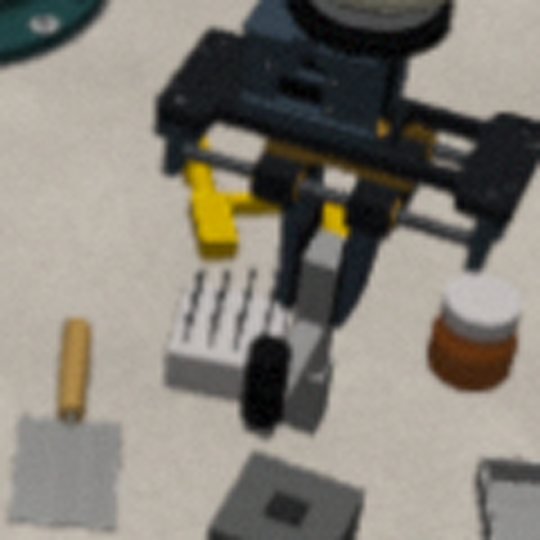

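View pics/g_wrist.png

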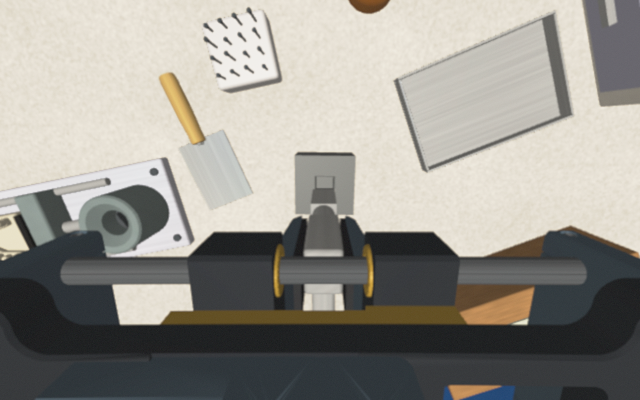

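>>> {"op": "move_arm", "data": {"slide": [[0.1, -2, 0], [0.2, -6, 0], [0.3, -11, 0], [0.5, -16, 0], [0.6, -21, 0], [0.7, -24.5, 0], [0.7, -25.5, 0], [0.7, -25.5, 0], [0.7, -25.5, 0]], "twist": [[0, 0, 0], [0, 0, 0], [0, 0, 0], [0, 0, 0], [0, 0, 0], [0, 0, 0], [0, 0, 0], [0, 0, 0], [0, 0, 0]], "grip": [1.5, 1.5, 1.5, 1.5, 1.5, 1.5, 1.5, 1.5, 1.5]}}

```text
t: 5.82
position: [0.6309, -0.0033, 0.2378]
ee_rot: [-1.571, -0.0, 1.176]
wrist_force: [-0.9, 0.0, -3.2]
opening: 0.222
```

Run:
```python
from h import *
import pickle
w=eyes.read_camera("wrist"); s=env.get_state();print(s["position"],s["ee_rot"],s["wrist_force"],s["qd"].round(3))
pickle.dump(w,open("w3.pkl","wb"))
cv2.imwrite("pics/i_wrist.png",w["color"])
crop(w["color"],270,60,390,180,5,"pics/i_crop.png")
```

```text
[ 0.6309065  -0.00317966  0.23785699] [-1.57066847e+00 -7.03247285e-05  1.17629809e+00] [-1.47008404  0.03557185 -2.65932073] [ 0.002  0.     0.    -0.001  0.001 -0.002]
```

View pics/i_wrist.png

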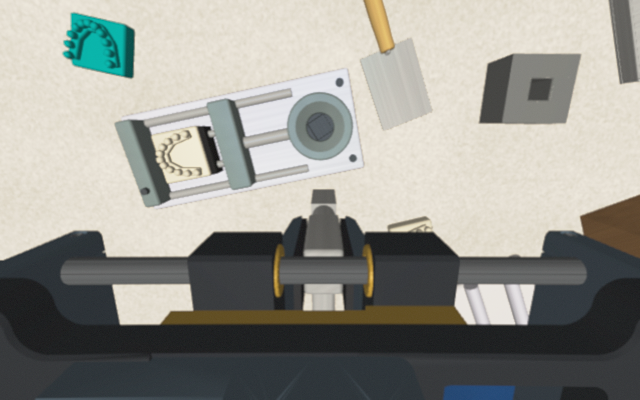

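View pics/i_crop.png

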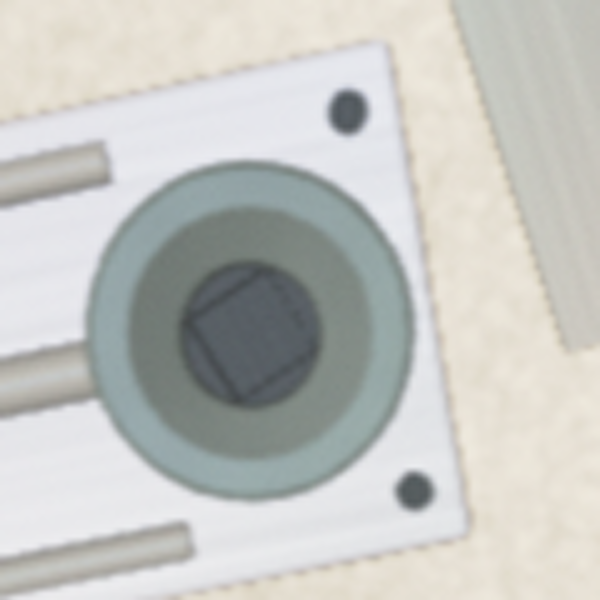

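Run:
```python
from h import *
import pickle
w=pickle.load(open("w3.pkl","rb"))
x0,y0,s=296,102,20
g=cv2.cvtColor(w["color"],cv2.COLOR_BGR2GRAY)[y0:y0+38,x0:x0+48]
g=cv2.resize(g,None,fx=14,fy=14,interpolation=cv2.INTER_CUBIC).astype(float)
g=np.clip((g-50)/(110-50),0,1)*255
cv2.imwrite("pics/j.png",g)
# tower ellipse: top ring, greenish
hsv=cv2.cvtColor(w["color"],cv2.COLOR_BGR2HSV)
print(hsv[120,290:350:4].tolist(), hsv[100:150:4,320].tolist())
```

```text
[[95, 30, 169], [93, 29, 168], [68, 17, 121], [75, 17, 122], [77, 20, 117], [105, 31, 99], [102, 29, 88], [103, 35, 101], [101, 35, 102], [101, 30, 94], [105, 30, 103], [70, 17, 135], [71, 15, 137], [73, 17, 139], [88, 25, 166]] [[92, 27, 160], [70, 18, 128], [70, 18, 128], [77, 18, 98], [102, 29, 89], [103, 35, 101], [104, 29, 98], [105, 30, 101], [103, 30, 101], [104, 33, 99], [98, 30, 93], [73, 17, 137], [72, 19, 136]][ WARN:0@0.434] global loadsave.cpp:1063 imwrite_ Unsupported depth image for selected encoder is fallbacked to CV_8U.
```

View pics/j.png

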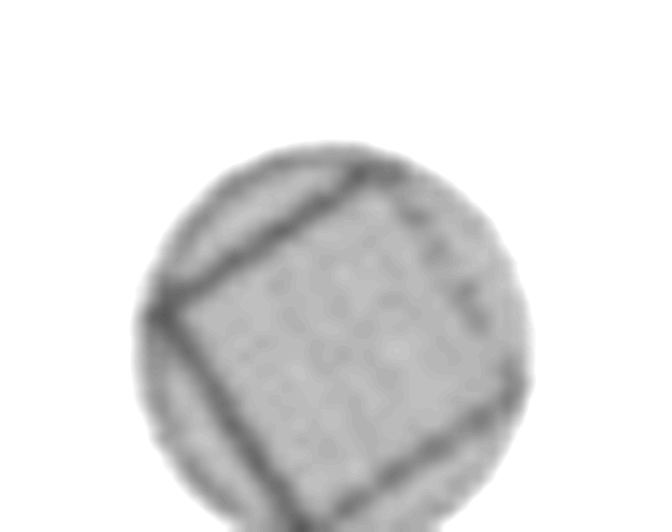

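Run:
```python
from h import *
import pickle
w=pickle.load(open("w3.pkl","rb"))
F=lambda x,y,z: onz(w,270+x/5-.4,60+y/5-.4,z)
for n,(l,r,t,b,z,d) in dict(outer=(87,413,160,500,.08,.068),fun=(128,374,207,460,.08,.05),bore=(180,322,260,408,.07,.03)).items():
    cx,cy=(l+r)/2,(t+b)/2
    print(n,F(cx,cy,z),np.linalg.norm(F(l,cy,z)-F(r,cy,z)),np.linalg.norm(F(cx,t,z)-F(cx,b,z)),d)
J=lambda p,z=.046: onz(w,296+p[0]/14-.464,102+p[1]/14-.464,z)
for a,b in [((165,305),(370,172)),((165,315),(300,520)),((320,518),(515,395)),((390,185),(520,385))]:
    v=J(b)-J(a); print(np.degrees(np.arctan2(v[1],v[0])).round(1), np.linalg.norm(v).round(4))
q=[(160,310),(378,170),(520,388),(308,525)]
print("sq ctr",np.mean([J(p) for p in q],0))
# vise yaw from bed corners etc
for a,b in [((348,70),(119,122)),]:
    v=onz(w,*b,.018)-onz(w,*a,.018); print("vise -y dir",np.degrees(np.arctan2(v[1],v[0])))
s=env.get_state(); print(s["position"])
```

```text
outer [0.56476491 0.02104728 0.08      ] 0.06605046917524074 0.06662105002943298 0.068
fun [0.56547503 0.02096842 0.08      ] 0.049874501570390764 0.0496183340846262 0.05
bore [0.56553884 0.02082442 0.07      ] 0.02973258872956058 0.029970186928775448 0.03
99.2 0.0194
11.1 0.0193
98.9 0.0185
11.5 0.0187
sq ctr [0.56561652 0.02067041 0.046     ]
vise -y dir -100.60452462093399
[ 0.6309065  -0.00317966  0.23785699]
```

Run:
```python
from h import *
import pickle
w=pickle.load(open("w3.pkl","rb"))
crop(w["color"],295,175,355,255,9,"pics/k.png")
```

```text
(no output)
```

View pics/k.png

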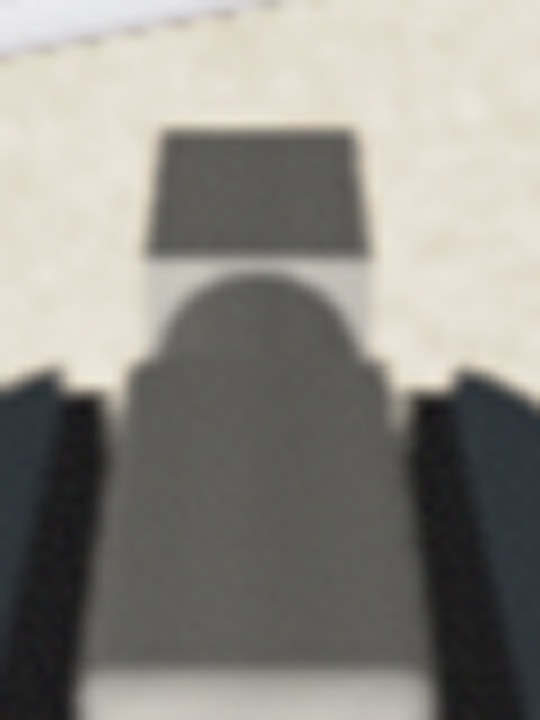

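Run:
```python
from h import *
import pickle
w=pickle.load(open("w3.pkl","rb"))
T=np.array([.6309,-.0032]);yaw=1.1763-np.pi/2; ax=np.array([np.cos(yaw),np.sin(yaw)]);ay=np.array([-ax[1],ax[0]])
o=.2379-.1183
for n,y,xl,xr,z,off in [("sq top",257,148,370,.048,.010),("nose",130,160,355,.004,.010),("head top",670,80,438,.133,.013)]:
    P=[onz(w,295+x/9-.44,175+y/9-.44,o+z)[:2] for x in (xl,xr)]
    m=(P[0]+P[1])/2; a=m+off*ax; v=P[1]-P[0]
    print(n,"axis",a,"rel TCP along/across",(a-T)@ax,(a-T)@ay,"width",np.linalg.norm(v),"yaw",np.degrees(np.arctan2(-v[0],v[1])))
```

```text
sq top axis [ 0.62904993 -0.00173383] rel TCP along/across -0.0022714825392331018 0.0006424889222989514 width 0.019089961023474433 yaw -22.64842808944834
nose axis [ 0.62736402 -0.00115387] rel TCP along/across -0.004050797816665322 0.0005299403644789179 width 0.019888954008066784 yaw -22.648050979864013
head top axis [ 0.63268627 -0.00333086] rel TCP along/across 0.0016993617206796476 0.0005657308786510489 width 0.01962431686641465 yaw -22.64959916219917
```

Run:
```python
from h import *
d=eyes.read_camera("side"); s=eyes.read_camera("scene"); st=env.get_state(); print(st["position"])
T=st["position"]
for n,c in(("side",d),("scene",s)):
    a=proj(c,T+[0,0,-.118]);b=proj(c,T+[0,0,-.03]); print(n,a,b)
    m=(a+b)/2; x0,y0=int(m[0])-40,int(m[1])-40
    im=cv2.resize(c["color"][y0:y0+80,x0:x0+80],None,fx=7,fy=7,interpolation=cv2.INTER_CUBIC)
    cv2.line(im,tuple(int(v) for v in (a-[x0,y0])*7+3),tuple(int(v) for v in (b-[x0,y0])*7+3),(0,0,255),1)
    cv2.imwrite(f"pics/l_{n}.png",im); print(x0,y0)
```

```text
[ 0.63093444 -0.00324271  0.23789283]
side [371.62592775 196.75191908] [373.56392458 167.63270792]
332 142
scene [313.70820636 219.24786546] [312.74621564 193.02885583]
273 166
```

View pics/l_side.png

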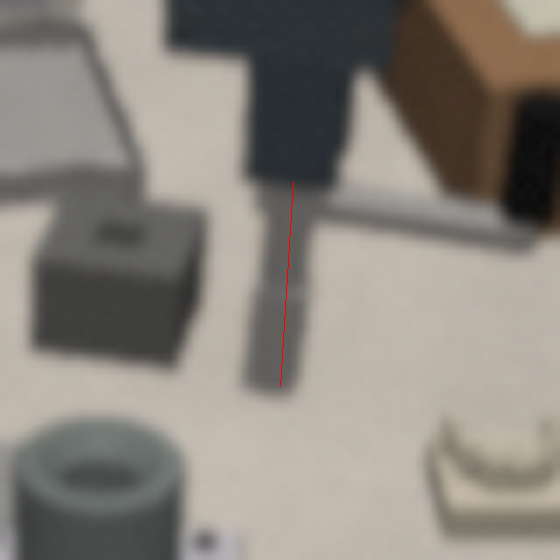

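View pics/l_scene.png

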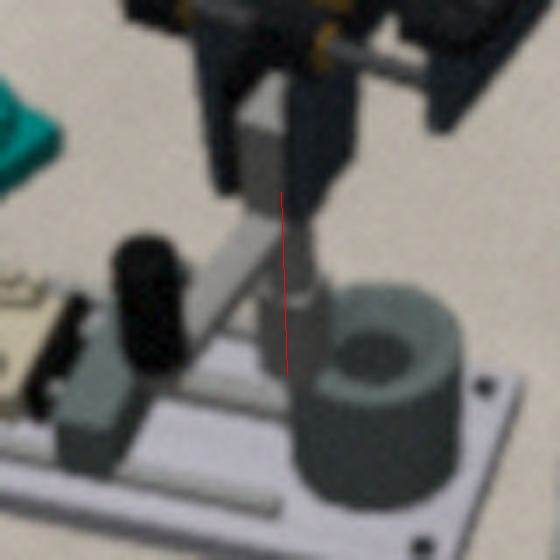

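Run:
```python
from scipy.spatial.transform import Rotation as R
import numpy as np
a=np.radians(10); ay=np.array([-np.sin(a),np.cos(a),0])
print((R.from_rotvec(np.radians(-2.5)*ay)*R.from_rotvec([0,0,np.radians(32.5)])).as_rotvec(degrees=True))
```

```text
[-0.27585001 -2.51876848 32.49478761]
```

>>> {"op": "move_arm", "data": {"slide": [[-1, 0.5, 0], [-3, 1.2, 0], [-5, 1.9, 0], [-6.6, 2.3, 0], [-6.6, 2.3, 0], [-6.6, 2.3, 0], [-6.6, 2.3, 0], [-6.6, 2.3, 0]], "twist": [[-0.1, -0.6, 8], [-0.1, -1.2, 16], [-0.2, -1.9, 24], [-0.3, -2.5, 32.5], [-0.3, -2.5, 32.5], [-0.3, -2.5, 32.5], [-0.3, -2.5, 32.5], [-0.3, -2.5, 32.5]], "grip": [1.5, 1.5, 1.5, 1.5, 1.5, 1.5, 1.5, 1.5], "grip_force": 55}}

```text
t: 6.98
position: [0.5653, 0.0189, 0.2378]
ee_rot: [-1.614, 0.0, 1.742]
wrist_force: [-0.5, -1.0, -2.7]
opening: 0.216
```

Run:
```python
from h import *
d=eyes.read_camera("side"); s=eyes.read_camera("scene"); w=eyes.read_camera("wrist");st=env.get_state(); print(st)
T=st["position"]
crop(w["color"],260,100,380,220,5,"pics/m_w.png")
for n,c in(("side",d),("scene",s)):
    a=proj(c,T+[0,0,-.118]);b=proj(c,T+[0,0,-.03]); print(n,a,b)
    m=(a+b)/2; x0,y0=int(m[0])-40,int(m[1])-40
    im=cv2.resize(c["color"][y0:y0+80,x0:x0+80],None,fx=7,fy=7,interpolation=cv2.INTER_CUBIC)
    cv2.line(im,tuple(int(v) for v in (a-[x0,y0])*7+3),tuple(int(v) for v in (b-[x0,y0])*7+3),(0,0,255),1)
    cv2.imwrite(f"pics/m_{n}.png",im); print(x0,y0)
```

```text
{'t': 7.125, 'joint_positions': array([-0.01112511,  0.14918704,  2.02841217,  0.00946057,  0.92142544,
       -1.75886917]), 'qd': array([-0.00110571, -0.00168414,  0.00367522,  0.00173469, -0.00062817,
        0.00012061]), 'effort': array([ 5.28423247e-03, -5.63352227e+01, -4.30166173e+01, -9.60545673e-03,
       -1.39521877e-01,  1.21999579e-02]), 'position': array([0.56509955, 0.01887383, 0.23787116]), 'ee_rot': array([-1.61404572e+00,  3.17743244e-04,  1.74217689e+00]), 'wrist_force': array([-0.35300982,  0.3443955 , -2.6578126 ]), 'ft_torque': array([-0.00523369,  0.13175556,  0.01444601]), 'opening': 0.22031464345356366}
side [345.91936142 194.44539532] [346.73507126 165.4749787 ]
306 139
scene [325.14880255 202.03859344] [324.81591636 176.02694213]
284 149
```

View pics/m_side.png

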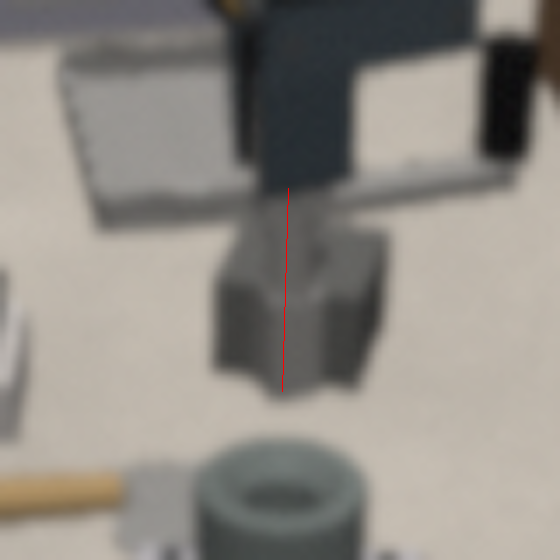

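View pics/m_scene.png

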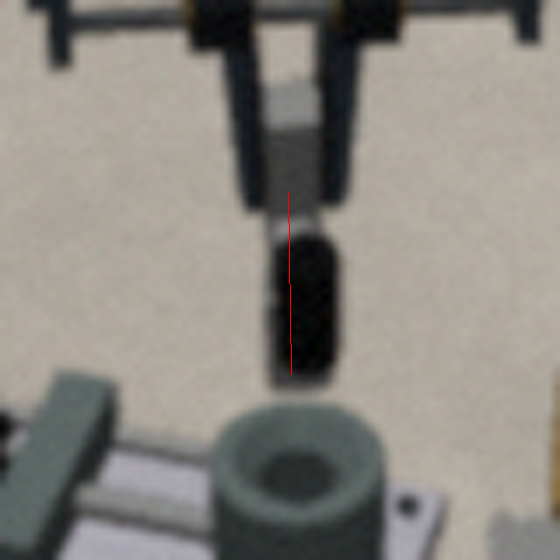

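View pics/m_w.png

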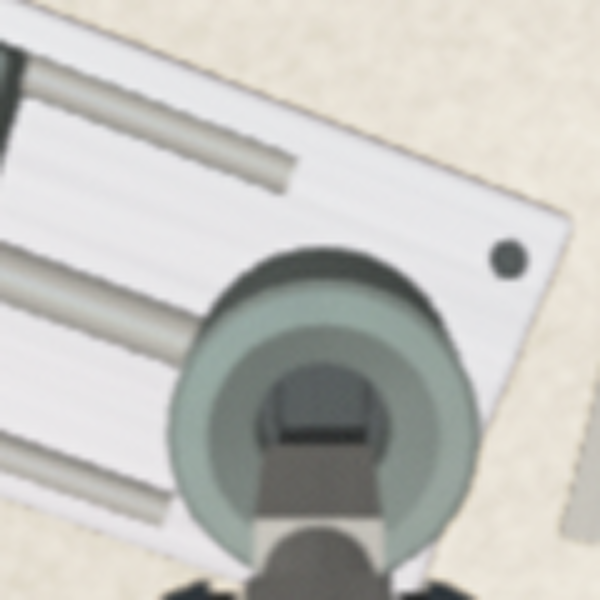

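Run:
```python
from h import *
w=eyes.read_camera("wrist");T=env.get_state()["position"];print(T)
F=lambda x,y,z: onz(w,260+x/5-.4,100+y/5-.4,z)
a=np.radians(9.8);ax=np.array([np.cos(a),np.sin(a)]);ay=np.array([-ax[1],ax[0]])
o=T[2]-.1183
def rel(n,p): q=p[:2]-T[:2]; print(n,p,"along",(q@ax*1000).round(2),"across",(q@ay*1000).round(2))
p=F(320,443,o+.004); p[:2]+=.010*ax; rel("sq bottom",p)
p=F(318,518,o+.048); p[:2]+=.010*ax; rel("sq top",p)
# well: crop extents
rel("outer",F(325,(280+580)/2,.08)); print(np.linalg.norm(F(168,435,.08)-F(482,435,.08)))
rel("fun left/right ctr",F(322.5,440,.08))
rel("fun top",F(323,324,.08)); rel("bore top",F(323,362,.07))
rel("outer top",F(325,280,.08))
```

```text
[0.56504835 0.01888723 0.23786133]
sq bottom [0.56527458 0.01969426 0.12356133] along 0.36 across 0.76
sq top [0.56600713 0.01943425 0.16756133] along 1.04 across 0.38
outer [0.56340601 0.02052976 0.08      ] along -1.34 across 1.9
0.06702227668285993
fun left/right ctr [0.56566192 0.02038048 0.08      ] along 0.86 across 1.37
fun top [0.54106812 0.01621446 0.08      ] along -24.09 across 1.45
bore top [0.55093752 0.01796634 0.07      ] along -14.06 across 1.49
outer top [0.53197723 0.01505424 0.08      ] along -33.24 across 1.85
```

>>> {"op": "move_arm", "data": {"slide": [[0, 0.1, -1], [0, 0.1, -2.5], [0, 0.1, -4], [0, 0.1, -5], [0, 0.1, -5.8], [0, 0.1, -6.5], [0, 0.1, -7], [0, 0.1, -7]], "twist": [[0, 0, 0], [0, 0, 0], [0, 0, 0], [0, 0, 0], [0, 0, 0], [0, 0, 0], [0, 0, 0], [0, 0, 0]], "grip": [1.5, 1.5, 1.5, 1.5, 1.5, 1.5, 1.5, 1.5]}}

```text
t: 8.18
position: [0.5649, 0.0199, 0.1677]
ee_rot: [-1.614, 0.0, 1.743]
wrist_force: [0.1, 0.2, -2.8]
opening: 0.217
```

>>> {"op": "move_arm", "data": {"slide": [[0, 0, -0.4], [0, 0, -0.7], [0, 0, -0.9], [0, 0, -0.9]], "twist": [[0, 0, 0], [0, 0, 0], [0, 0, 0], [0, 0, 0]], "grip": [1.5, 1.5, 1.5, 1.5]}}

```text
t: 8.68
position: [0.5649, 0.0199, 0.1587]
ee_rot: [-1.614, 0.0, 1.743]
wrist_force: [0.5, -0.2, -2.3]
opening: 0.215
```

>>> {"op": "move_arm", "data": {"slide": [[0, 0, -0.2], [0, 0, -0.4], [0, 0, -0.4]], "twist": [[0, 0, 0], [0, 0, 0], [0, 0, 0]], "grip": [1.5, 1.5, 1.5]}}

```text
t: 9.05
position: [0.5649, 0.0199, 0.1547]
ee_rot: [-1.614, 0.0, 1.743]
wrist_force: [-0.2, 0.1, -2.6]
opening: 0.219
```

>>> {"op": "move_arm", "data": {"slide": [[0, 0, -0.3], [0, 0, -0.6], [0, 0, -0.9], [0, 0, -0.9]], "twist": [[0, 0, 0], [0, 0, 0], [0, 0, 0], [0, 0, 0]], "grip": [1.5, 1.5, 1.5, 1.5]}}

```text
t: 9.55
position: [0.5648, 0.0199, 0.1456]
ee_rot: [-1.614, 0.0, 1.743]
wrist_force: [0.8, 0.3, -2.8]
opening: 0.213
```

>>> {"op": "move_arm", "data": {"slide": [[0, 0, -0.15], [0, 0, -0.3], [0, 0, -0.3]], "twist": [[0, 0, 0], [0, 0, 0], [0, 0, 0]], "grip": [1.5, 1.5, 1.5]}}

```text
t: 9.93
position: [0.5649, 0.0199, 0.1428]
ee_rot: [-1.614, 0.0, 1.743]
wrist_force: [0.1, 0.5, -3.2]
opening: 0.218
```

>>> {"op": "move_arm", "data": {"slide": [[0, 0, -0.1], [0, 0, -0.15], [0, 0, -0.15]], "twist": [[0, 0, 0], [0, 0, 0], [0, 0, 0]], "grip": [1.5, 1.5, 1.5]}}

```text
t: 10.3
position: [0.5653, 0.0199, 0.1421]
ee_rot: [-1.614, 0.0, 1.743]
wrist_force: [-3.6, 0.1, 7.7]
opening: 0.215
```

Run:
```python
from h import *
w=eyes.read_camera("wrist");s=eyes.read_camera("scene");d=eyes.read_camera("side");st=env.get_state();print(st["position"],st["wrist_force"],st["ft_torque"])
cv2.imwrite("pics/n_w.png",w["color"]);crop(s["color"],230,150,350,270,5,"pics/n_s.png");crop(d["color"],290,140,410,290,4,"pics/n_d.png")
```

```text
[0.56519429 0.01995127 0.14205192] [-2.34870486  0.45852129  7.52213519] [ 0.03169897  0.88705218 -0.00798309]
```

View pics/n_w.png

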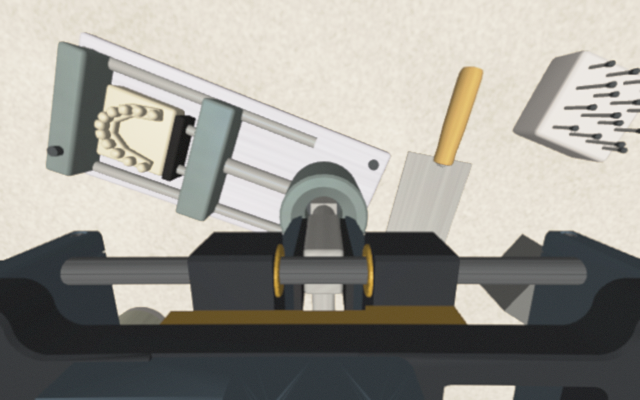

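View pics/n_s.png

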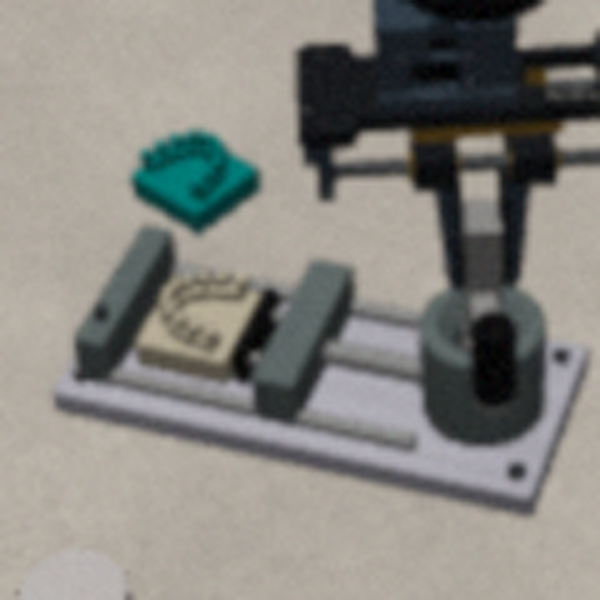

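View pics/n_d.png

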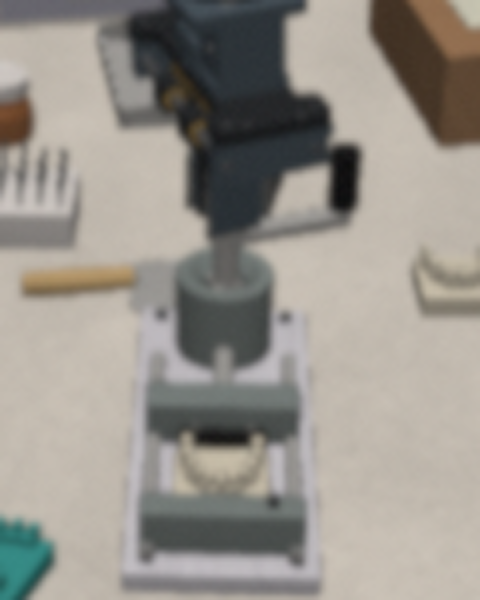

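>>> {"op": "move_arm", "data": {"slide": [[0, 0, 0.05], [0, 0.01, 0.05], [0, 0.02, 0.05], [0, 0.03, 0.05], [-0.01, 0.03, 0.05], [-0.01, 0.04, 0.05], [-0.01, 0.05, 0.05], [-0.02, 0.06, 0.05], [-0.02, 0.06, 0.05]], "twist": [[0, 0, -2], [0, 0, -8], [0, 0, -14], [0, 0, -20], [0, 0, -26], [0, 0, -32], [0, 0, -38], [0, 0, -43], [0, 0, -43]], "grip": [1.5, 1.5, 1.5, 1.5, 1.5, 1.5, 1.5, 1.5, 1.5]}}

```text
t: 11.58
position: [0.565, 0.0204, 0.1422]
ee_rot: [-1.615, 0.0, 0.992]
wrist_force: [-0.7, -3.0, 1.5]
opening: 0.215
```

Run:
```python
from h import *
w=eyes.read_camera("wrist");s=eyes.read_camera("scene");d=eyes.read_camera("side");st=env.get_state();print(st["position"],st["ee_rot"],st["wrist_force"],st["ft_torque"],st["effort"][5])
cv2.imwrite("pics/o_w.png",w["color"]);crop(s["color"],230,150,350,270,5,"pics/o_s.png")
```

```text
[0.5650158  0.02038314 0.14216778] [-1.61469404e+00  2.26205384e-04  9.93663663e-01] [-1.12474143 -3.89117409  3.71169498] [-0.92127783  0.13291756 -0.02947246] 0.021720684017054737
```

View pics/o_w.png

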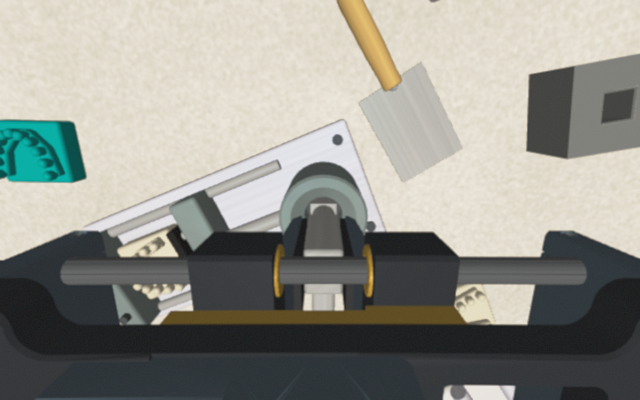

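View pics/o_s.png

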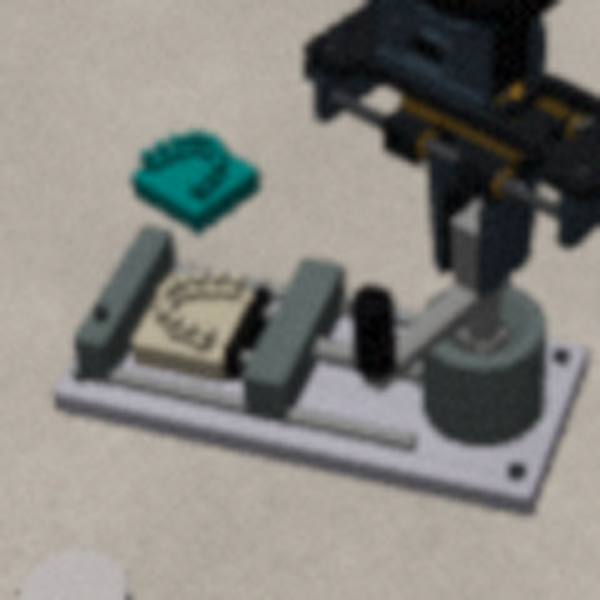

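>>> {"op": "move_arm", "data": {"slide": [[0, 0, 0], [0, 0, 0], [0, 0, 0], [0, 0.01, 0]], "twist": [[0, 0, -2.5], [0, 0, -5], [0, 0, -7.5], [0, 0, -10]], "grip": [1.5, 1.5, 1.5, 1.5]}}

```text
t: 12.22
position: [0.565, 0.0205, 0.1422]
ee_rot: [-1.615, 0.0, 0.818]
wrist_force: [-1.3, -4.4, 3.8]
opening: 0.218
```

```bash
cat > st.py <<'E'
import sys
from h import *
st=env.get_state();print("pos",st["position"].round(4),"yaw",np.degrees(st["ee_rot"][2]).round(2),"F",st["wrist_force"].round(1),"M",st["ft_torque"].round(3),"e6",st["effort"][5].round(3),"qd6",st["qd"][5].round(3))
if len(sys.argv)>1:
    s=eyes.read_camera("scene");d=eyes.read_camera("side")
    a=cv2.resize(s["color"][180:240,235:335],None,fx=7.8,fy=7.8,interpolation=cv2.INTER_CUBIC)
    cv2.imwrite(f"pics/{sys.argv[1]}.png",a)
    crop(d["color"],310,200,380,290,6.5,f"pics/{sys.argv[1]}_d.png")
E
python3 st.py p1
```

```text
pos [0.565  0.0205 0.1422] yaw 46.86 F [-1.3 -4.4  3.8] M [-1.09   0.208  0.191] e6 -0.522 qd6 0.366
```

View pics/p1.png

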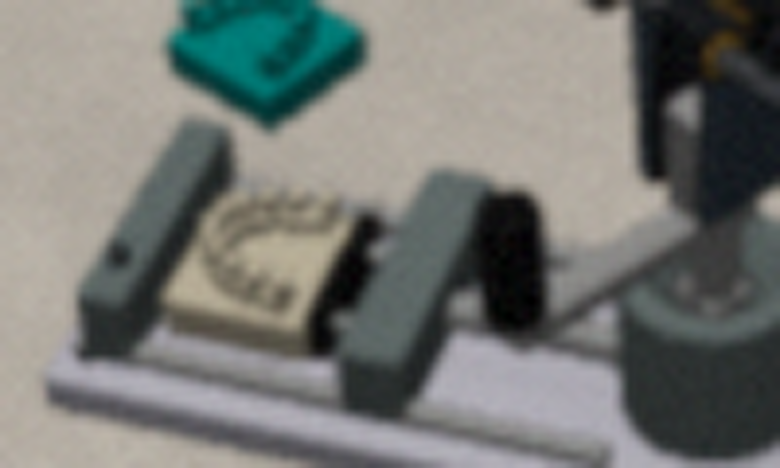

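View pics/p1_d.png

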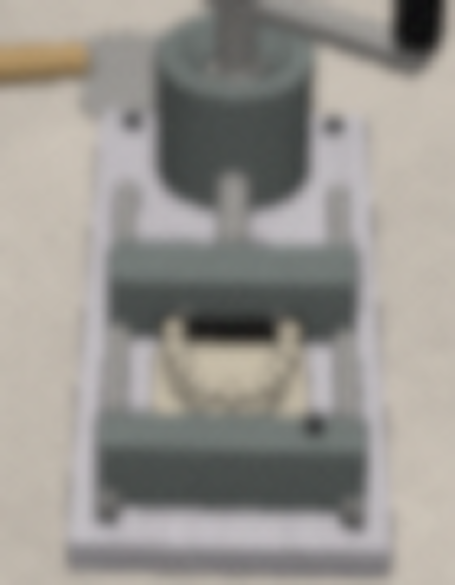

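>>> {"op": "move_arm", "data": {"slide": [[0, 0, 0], [0, 0, 0], [0, 0, 0], [0, 0.01, 0]], "twist": [[0, 0, -2.5], [0, 0, -5], [0, 0, -7.5], [0, 0, -10]], "grip": [1.5, 1.5, 1.5, 1.5]}}

```text
t: 12.82
position: [0.565, 0.0206, 0.1421]
ee_rot: [-1.615, 0.0, 0.644]
wrist_force: [-1.0, -4.0, 4.0]
opening: 0.212
```

```bash
python3 st.py p2
```

```text
pos [0.565  0.0206 0.1421] yaw 36.9 F [-1. -4.  4.] M [-1.28   0.105  0.222] e6 -0.522 qd6 0.361
```

View pics/p2.png

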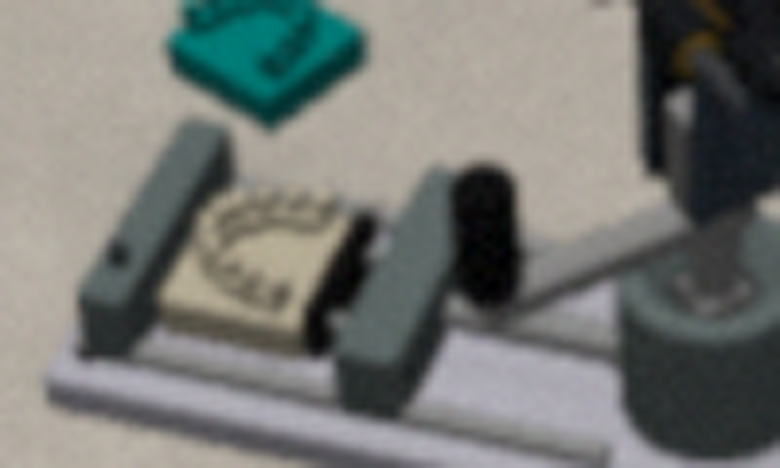

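>>> {"op": "move_arm", "data": {"slide": [[0, 0, 0], [0, 0, 0], [0, 0, 0], [0, 0.01, 0]], "twist": [[0, 0, -2.5], [0, 0, -5], [0, 0, -7.5], [0, 0, -10]], "grip": [1.5, 1.5, 1.5, 1.5]}}

```text
t: 13.42
position: [0.565, 0.0206, 0.1421]
ee_rot: [-1.615, 0.0, 0.47]
wrist_force: [0.1, -5.5, 3.8]
opening: 0.217
```

```bash
python3 st.py p3
```

```text
pos [0.565  0.0206 0.1421] yaw 26.92 F [ 0.1 -5.5  3.8] M [-1.517  0.054  0.203] e6 -0.499 qd6 0.358
```

View pics/p3.png

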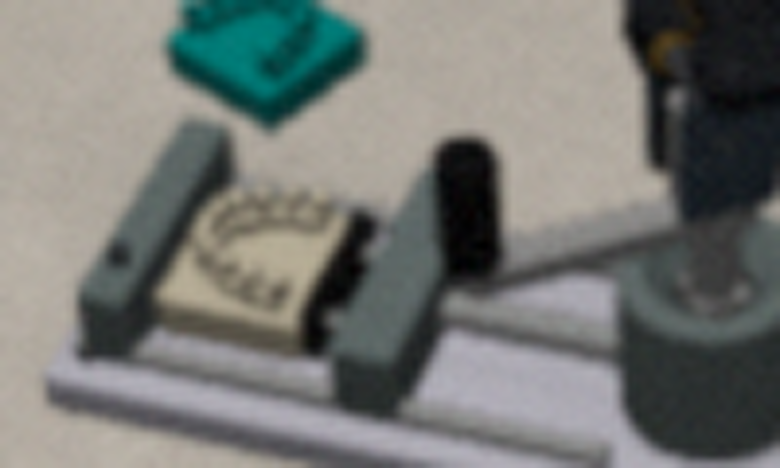

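View pics/p3_d.png

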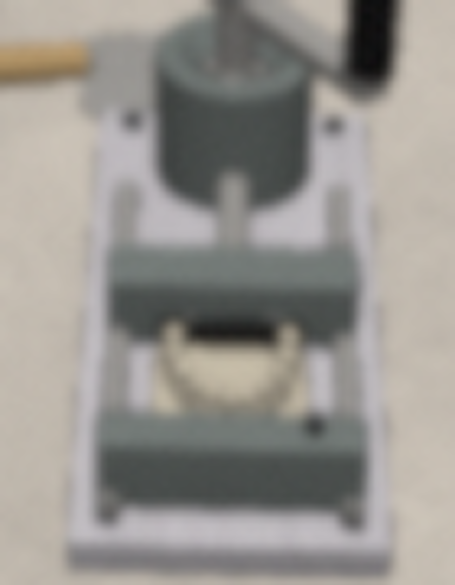

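>>> {"op": "move_arm", "data": {"slide": [[0, 0, 0], [0, 0, 0], [0, 0, 0], [0, 0, 0]], "twist": [[0, 0, -2.5], [0, 0, -5], [0, 0, -7.5], [0, 0, -10]], "grip": [1.5, 1.5, 1.5, 1.5]}}

```text
t: 14.02
position: [0.5651, 0.0207, 0.1422]
ee_rot: [-1.615, -0.0, 0.295]
wrist_force: [-0.5, -3.7, 4.5]
opening: 0.214
```

```bash
python3 st.py p4
```

```text
pos [0.5651 0.0207 0.1422] yaw 16.93 F [-0.5 -3.7  4.5] M [-1.363  0.008  0.326] e6 -0.437 qd6 0.352
```

View pics/p4.png

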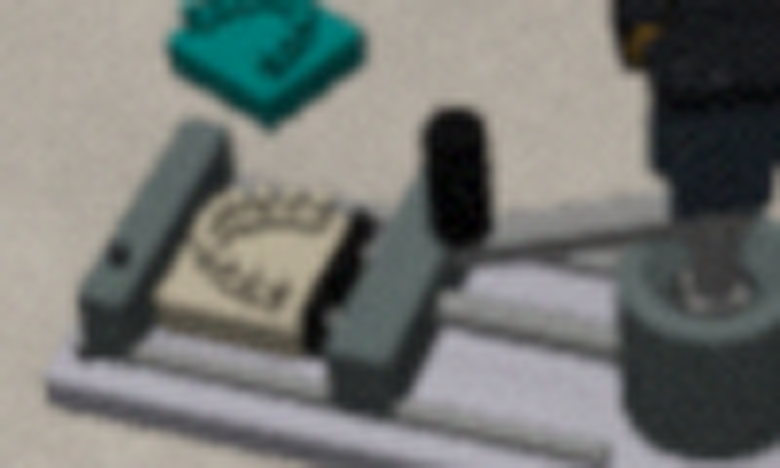

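>>> {"op": "move_arm", "data": {"slide": [[0, 0, 0], [0, 0, 0], [0, 0, 0]], "twist": [[0, 0, -2], [0, 0, -4], [0, 0, -6]], "grip": [1.5, 1.5, 1.5]}}

```text
t: 14.5
position: [0.5651, 0.0207, 0.1421]
ee_rot: [-1.615, -0.0, 0.191]
wrist_force: [0.2, -4.6, 5.0]
opening: 0.218
```

```bash
python3 st.py p5
```

```text
pos [0.5651 0.0207 0.1421] yaw 10.96 F [ 0.2 -4.6  5. ] M [-1.453 -0.081  0.284] e6 -0.255 qd6 0.28
```

View pics/p5.png

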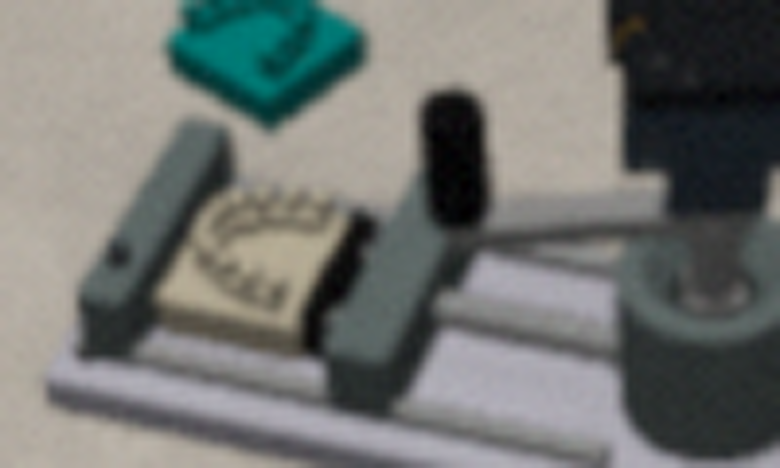

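View pics/p5_d.png

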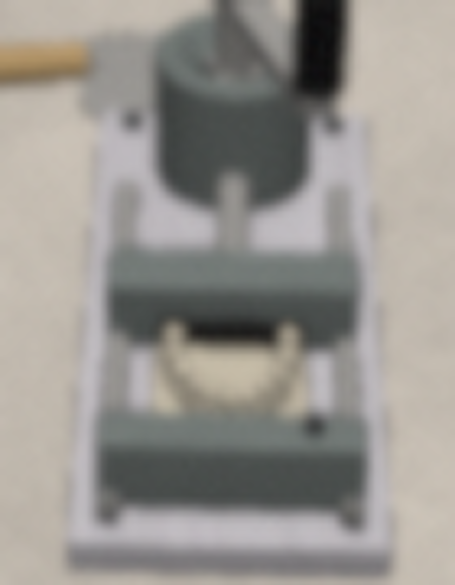

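>>> {"op": "move_arm", "data": {"slide": [[0, 0, 0], [0, 0, 0]], "twist": [[0, 0, -2.5], [0, 0, -5]], "grip": [1.5, 1.5]}}

```text
t: 14.85
position: [0.5651, 0.0207, 0.1421]
ee_rot: [-1.614, -0.0, 0.104]
wrist_force: [1.0, -5.2, 4.6]
opening: 0.215
```

```bash
python3 st.py
python3 - <<'E'
from h import *
M=[];F=[]
for i in range(6):
    eyes.read_camera("wrist"); st=env.get_state(); M.append(st["ft_torque"]); F.append(st["effort"][5])
print(np.array(M).round(3),np.array(F).round(3))
E
```

```text
pos [0.5651 0.0207 0.1421] yaw 5.95 F [ 1.  -5.2  4.6] M [-1.4   -0.075  0.361] e6 -0.339 qd6 0.346
[[-1.462 -0.082  0.14 ]
 [-1.504 -0.1    0.042]
 [-1.502 -0.135  0.018]
 [-1.523 -0.165  0.071]
 [-1.468 -0.128  0.036]
 [-1.47  -0.148  0.011]] [-0.345  0.633  0.254  0.096  0.053  0.043]
```

>>> {"op": "move_arm", "data": {"slide": [[0, 0, 0], [0, 0, 0], [0, 0, 0], [0, 0, 1], [0, 0, 3], [0, 0, 6], [0, 0, 10], [0, 0, 14], [0, 0, 16], [0, 0, 16]], "twist": [[0, 0, 0], [0, 0, 0], [0, 0, 0], [0, 0, 0], [0, 0, 0], [0, 0, 0], [0, 0, 0], [0, 0, 0], [0, 0, 0], [0, 0, 0]], "grip": [4.5, 4.5, 4.5, 4.5, 4.5, 4.5, 4.5, 4.5, 4.5, 4.5]}}

```text
t: 16.4
position: [0.5652, 0.0208, 0.3034]
ee_rot: [-1.614, -0.002, 0.102]
wrist_force: [0.6, 0.2, -0.7]
opening: 0.492
```

```bash
python3 st.py q
python3 - <<'E'
from h import *
w=eyes.read_camera("wrist"); cv2.imwrite("pics/q_w.png",w["color"]); s=eyes.read_camera("scene"); cv2.imwrite("pics/q_s.png",s["color"])
d=eyes.read_camera("side");crop(d["color"],260,150,410,290,4,"pics/q_side.png"); print(env.get_state()["wrist_force"])
E
```

```text
pos [0.5652 0.0208 0.3034] yaw 5.85 F [ 0.6  0.2 -0.7] M [-0.024  0.052  0.021] e6 -0.029 qd6 -0.001
[-0.85344853  0.14055528  0.49331913]
```

View pics/q_w.png

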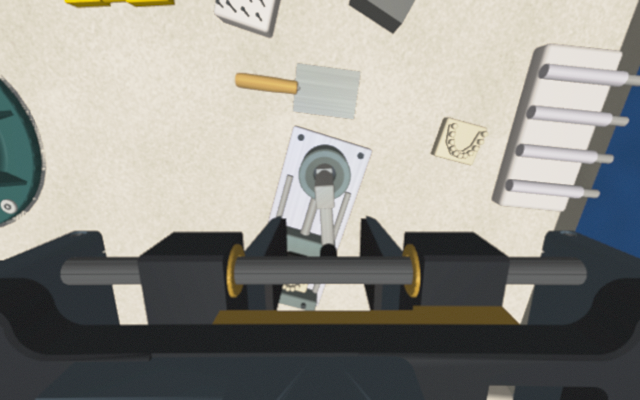

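View pics/q_side.png

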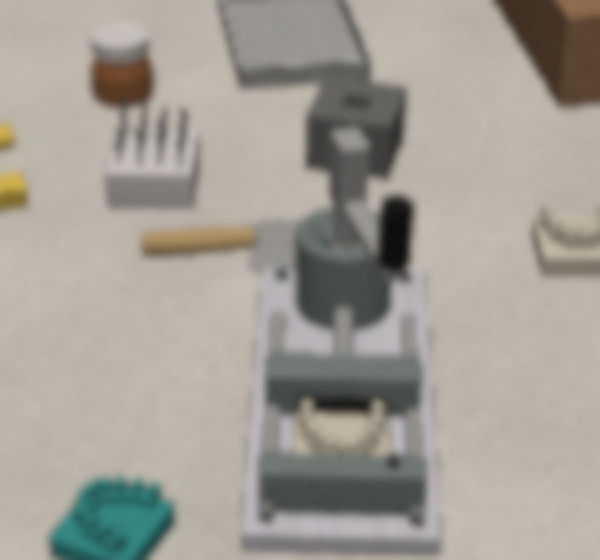

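View pics/q.png

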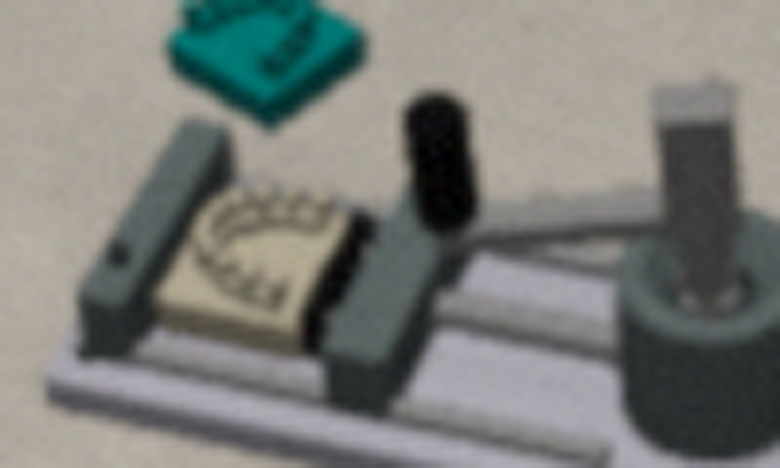

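View pics/q_s.png

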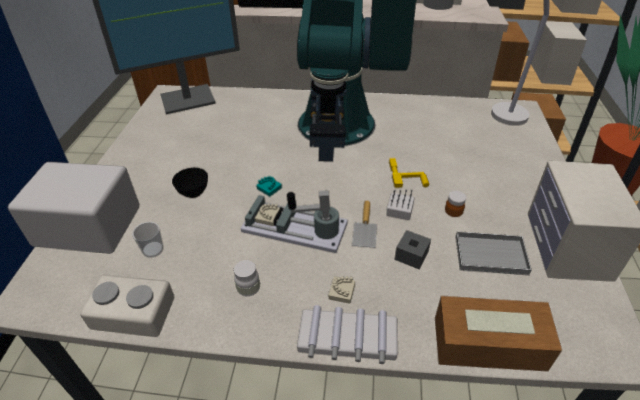

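Run:
```python
from h import *
s=eyes.read_camera("scene");d=eyes.read_camera("side")
a=(s,235+695/7.8-.44,180+103/7.8-.44); b=(d,260+350/4-.4,150+135/4-.4)
print(tri(a,b),onz(*a,.157),onz(*b,.157))
print(proj(s,[.5655,.0205,.157]),a[1:],proj(d,[.5655,.0205,.157]),b[1:])
```

```text
(array([0.5674784 , 0.01610207, 0.15509852]), [np.float64(0.0008568689092591026), np.float64(0.0008568689092589445)]) [0.57072085 0.01599127 0.157     ] [0.56646483 0.01420148 0.157     ]
[325.62934992 191.52049953] (323.6625641025641, 192.7651282051282) [346.28778528 182.2038376 ] (347.1, 183.35)
```

```bash
python3 -c "
from bench import workorder
print(workorder.sign_off())"
```

```text
the job is handed in; nothing more can be done
None
```

I put the grey crank down the well and wound it until the jaw held the cast. I then let go, raised the gripper clear and handed the job in at about 17 s. The sign-off gave no verdict.

**Getting the crank home**
- The wrist camera could see the hidden square down the bore, at about 10°. I turned the crank to match it, so no feeling around for the angle was needed.
- The crank met the bottom with the tool at z = 0.142 m, the expected height for fully home. The vertical wrist reading rose by about 10 N, well under the 60 N limit.

**Winding**
- I wound clockwise about 94° in all. The winding torque stayed near 0.2 N m, then rose to about 0.36 N m over roughly the last 20–25°.
- That rise, the motor effort and the angle turned after contact put the hold at about 18–20 N, between the 6 N and 35 N limits. No sensor read the jaw force directly, and single torque readings scattered by a few newtons.

**Last checks**
- The last pictures show the cast flat between pad and stop, the crank standing in the well, and nothing else visibly moved. The gripper was clear, with wrist force near zero.
- The released crank leans about 2° toward the knob side; the limit is about 7°. The cameras put its head top 4–5 mm off the well axis, which I read as this lean.
- While winding there was a side moment of up to 1.5 N m at the wrist, after the crank was home. It was gone once I let go.

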